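# Turn over a mounting plate against the stop

## Robot

A 6-joint arm with a two-finger parallel gripper is mounted at the origin on the work surface. World frame = base frame: x ahead of the robot, y to its left, z up, the work surface at z = 0. Lengths are in m, angles in rad, forces in N, time in s.
With the tool pointing down it reaches from about 0.275 to 0.975 m from the base axis. Payload 8.4 kg.
Tool frame: the origin (TCP) lies at the very end of the fingers, on their centre line; the grasp point (between the pads) lies 19 mm behind it (grip_depth is the distance from the TCP to the grasp point, in m); z points along the fingers, y is the line along which they close (so a half turn about z gives the same grasp; the last joint's range is limited). The gripper opens to 92 mm and grips with 3 to 60 N. Pads are 20 mm wide; open, the fingers measure 128 mm over their backs; the gripper's body (75 mm by 189 mm) begins 69 mm behind the grasp point.
Start: joints at [-0.002, 0.353, 1.633, -0, 1.155, -0.002], TCP at [0.625, -0, 0.215] pointing down, gripper open.
Joint ranges: [-2.63, 2.63], [-0.92, 2.1], [0.06, 2.66], [-1.3, 4.44], [0, 2.69], [-3.02, 3.02]. Speed limits (rad/s): [2.22, 2.22, 2.79, 3.14, 3.14, 3.14].

## Interface

Orientations are given as a 3x3 rotation matrix whose columns are the frame's x, y, z axes.
In Python, from rig import observe, read_camera, sign_off, grip_depth gives the robot as it stands.
- The arm moves only by the shell command python3 -m handwheel 'ROWS' [OPENING]. ROWS is JSON, a list of rows, each a list of 6 numbers: the shift along the tool's x, y, z in cm, then the turn, a rotation vector about the tool's x, y, z in rad. In form: [[dx, dy, dz, wx, wy, wz], ...]. A call has 1 to 5 rows; each row shifts and turns the commanded pose from where the row before left it, along the tool's axes as they then stand; what a row does not reach is not made up. A row lasts 1/12 s, in which the tool goes at most 41.7 mm and 7.16 degrees, less where a joint would pass 70% of its speed; a pose out of reach is approached as far as the arm can. A call is refused whole if a number of a shift passes 4.17 or a number of a turn 0.125, either way. A call with a gripper value outside its range is refused whole. OPENING is the closure, from 0 (fully open) to 1 (shut), set as the call begins (- or left out, the last holds). The fingers move at their own pace and stop on an object; the grip force is fixed at half the most. Time passes only in rows, so rows that do not move let the fingers close. It gives the time, the measured TCP pose, the force, the opening and the grip force at its end, in the units of the state.
- observe(): the state, without advancing time (a new reading comes with each control period).
- read_camera(name): name is "scene" or "side" or "wrist"; returns a dict with "pixels" (480x640x3 uint8, blue, green, red), "intrinsics" (3x3 intrinsics, pixels), "R" (3x3) and "t" (3): a world point X has camera coordinates R X + t. Camera axes: x right, y down, z forward; pixel columns grow to the right and rows downward; lengths in m; the calibration is good to about 2 mm. A picture is of the moment at which its call begins. There is no depth.
- sign_off(): hands the job in; it is judged then, once.
The state is a dict: "time": time; "joint_pos": joint angles; "joint_vel": joint speeds; "effort": joint torques, N m; "tcp_pos": TCP position; "tool_rot": TCP orientation; "force": force on the tool from outside, world axes, zero at the start; "ft_torque": the same for the moment, N m; "width": finger opening in m; "grasp_force": force on a finger pad.
Only numpy, scipy, OpenCV 4.12 (cv2) and the standard library are available. Lean on these libraries where they do the work, as an engineer would, in place of code of your own. Each camera call takes 0.05 s, during which the arm holds its last target. There are 200 camera calls.

## Task

The flat aluminium mounting plate lies with its fixing face down; turn it over without picking it up, so that the face with the four screw sockets is up. Push it gently with the fingertips against the grey stop until it rides up and stands leaning there, then push its upper edge back from behind so that it falls over towards the robot and lies flat on the table in front of the stop. Do not pinch, lift or carry the plate, and leave the other things where they are.

Things in the scene. Friction and masses are not known exactly. Their poses are not given: they have to be found in the camera images.
- plate: The mounting plate, the only loose rectangular plate: bare aluminium, 84 mm (its x, near to far edge) x 96 mm (its y) x 8 mm thick, about 0.17 kg, slick. Origin at the centre of the face lying down at the start (with four dark screw sockets and a dark round seat); z points to the plain face: up at the start, down at the end. Its x starts within 0.2 rad of the stop's x.
- stop: The stop: a grey slick plastic bar 200 mm long (its y), fixed to the table. Origin on the table at the middle of its toe (where its front meets the table); x level, away from the robot into the stop; z up. Its front is hollow: 50 degrees at the toe, 66 degrees from 14 mm high, 80 degrees from 28 mm high up to the top edge. Friction: plate on stop 0.2, on table 0.6.
- stop_edge (a point): Middle of the stop's front top edge, 50 mm high, 22 mm behind the toe. The flat top runs back to 50 mm behind the toe; two clamps up to 16 mm high stand behind it, to 95 mm behind the toe. A plate pushed home (2 to 5 N) leans on this edge at about 65 degrees, lower edge at the toe, upper edge about 77 mm high, 27 mm above the stop; left alone it stays so.
- plate_near (a point): middle of the plate's edge that is nearest the robot at the start (half way through the thickness); this becomes the lower edge when the plate is tipped up
- plate_far (a point): middle of the plate's edge that faces the stop at the start (half way through the thickness); this becomes the upper edge
- post: Bystander, loose: a bright steel optical post on a round foot, 32 mm across the foot, 70 mm tall; origin at the middle of its underside
- lens_tube: Bystander, loose: a short black lens tube standing up, 31 mm across, 36 mm tall; origin at the middle of its underside
- screw_cup: Bystander, loose: a small white plastic cup for screws, 56 mm across, 45 mm tall; origin at the middle of its underside
- jar: Bystander, loose: a small amber glass jar with white cap, 44 mm across, 60 mm tall; origin at the middle of its underside
- driver: Bystander, loose: a screwdriver lying down, 160 mm long; origin under its middle, x along it
- blank_disc: Bystander, loose: a steel disc lying flat, 51 mm across, 12 mm thick; origin at the middle of its underside
Mind the look-alikes: they are no part of the job. Of the things shaped like the plate, the aluminium one is meant.

How it is judged:
On the way:
1. the plate is tipped up and leans on the stop, its lower edge down by the table (angle between plate's own z axis and vertical between 0.85 and 1.55 rad and contact force between plate and stop above 0.05 N and height (world z) of plate_near below 0.03 m and height (world z) of plate_far above 0.05 m), for 0.1 s.
At the end, for the whole second after the job is handed in: The plate lies still and flat on the table with its socket face up (within 0.1 rad), its centre in front of the stop: 25 to 170 mm before the toe and within 120 mm of the stop's middle along it (angle between plate's own z axis and vertical above 3.04 rad and height (world z) of each of plate_near, plate_far below 0.01 m and linear speed of plate below 0.02 m/s and angular speed of plate below 0.2 rad/s and x of plate in the frame of stop between -0.17 and -0.025 m and y of plate in the frame of stop between -0.12 and 0.12 m); the robot touches nothing.
It fails at once if the plate is lifted: its near and far edges are both more than 30 mm above the table (height (world z) of each of plate_near, plate_far above 0.03 m).
It fails at once if the plate is pinched or pressed hard: the fingers bear on it with over 40 N (contact force between the fingers and plate above 40 N).
It fails at once if a bystander is moved more than 15 mm (distance of any of post, lens_tube, screw_cup, jar, driver, blank_disc from where it was at the start of the episode above 0.015 m).
It also fails if it takes over 56 s, if anything falls off the work surface, if the arm or the gripper's body presses on something with over 40 N, if the wrist force passes 120 N, or if a joint passes its speed limit or range.

## Working session

There is one attempt and no reset: what is moved stays moved. The work goes in short steps, Python scripts to look and compute and a shell command to move; the robot and the scene stay as the last step left them, time stands still between calls to the robot, and variables do not carry over. Pictures are saved under pics/ and viewed, at most 10 in all, crops included, and the job is handed in when it is done.

```bash
ls; mkdir -p pics
python3 - <<'E'
from rig import *
import cv2,numpy as np
s=observe();print(s['time'],s['tcp_pos'],s['tool_rot'],s['width'])
for n in ['scene','side']:
    c=read_camera(n);cv2.imwrite(f'pics/{n}0.png',c['pixels']);np.savez(f'pics/{n}0.npz',**c)
    print(n,c['intrinsics'],-c['R'].T@c['t'],c['R'])
E
```

```text
pics
0.0 [6.24512834e-01 1.94739878e-05 2.13879127e-01] [[-7.46080240e-05  9.99999076e-01 -1.35740015e-03]
 [ 9.99999997e-01  7.45998533e-05 -6.07006862e-06]
 [-5.96880116e-06 -1.35740060e-03 -9.99999079e-01]] 0.09182917426864465
scene [[433.24874161   0.         322.30082855]
 [  0.         433.24874161 235.31704814]
 [  0.           0.           1.        ]] [ 1.05541876 -0.02592433  0.56097412] [[ 0.14066983  0.99005554 -0.00142139]
 [ 0.69367363 -0.09958323 -0.71337233]
 [-0.70641978  0.09936399 -0.70078377]]
side [[533.37659494   0.         314.82394266]
 [  0.         533.37659494 242.02272194]
 [  0.           0.           1.        ]] [0.45934918 0.73734783 0.69483632] [[-0.99173975 -0.1261624   0.02313679]
 [-0.10089611  0.65594462 -0.74803518]
 [ 0.07919746 -0.74419064 -0.66325565]]
```

View pics/scene0.png

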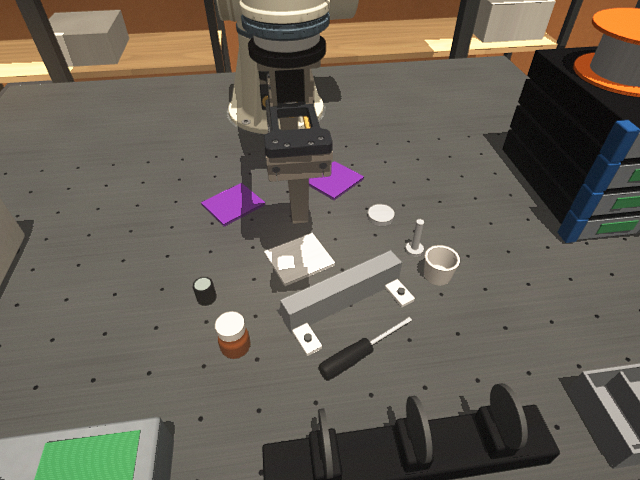

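View pics/side0.png

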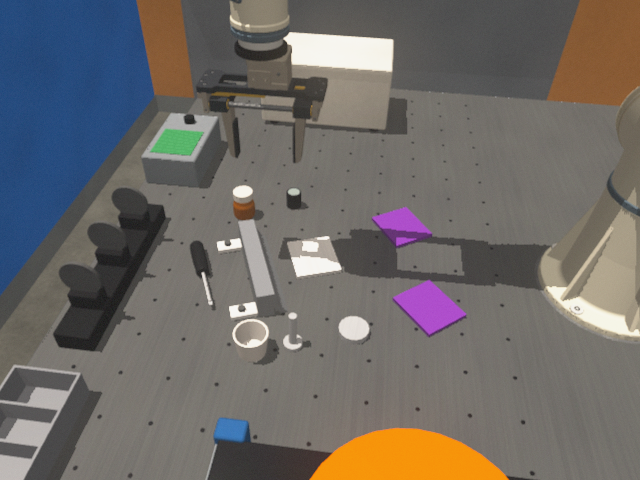

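Scene view: the plate is the light square at (300,258). The grey bar is the stop at (342,290), with white clamps at (307,338) and (400,292). The side view shows the plate at (315,256) and the stop at (256,267). 

Candidates for the plate are two purple plates (scene (233,203) and (335,179)) and the bare metal one at (300,258). Only the metal one is aluminium, and it lies by the stop. I'll confirm in an enlarged crop.

Run:
```python
import cv2,numpy as np
a=cv2.imread('pics/scene0.png')[220:340,255:415];b=cv2.imread('pics/side0.png')[210:330,210:370]
k=dict(fx=4,fy=4,interpolation=cv2.INTER_CUBIC)
A=cv2.resize(a,None,fx=3.5,fy=2.5*1.0);
im=np.hstack([cv2.resize(a[:,:160],(400,300)),cv2.resize(b,(400,300))])
im=np.vstack([cv2.resize(a,(640,480))[:300*0+0],]) if 0 else im
cv2.imwrite('pics/crop0.png',cv2.resize(im,(800,300)))
```

```text
(no output)
```

View pics/crop0.png

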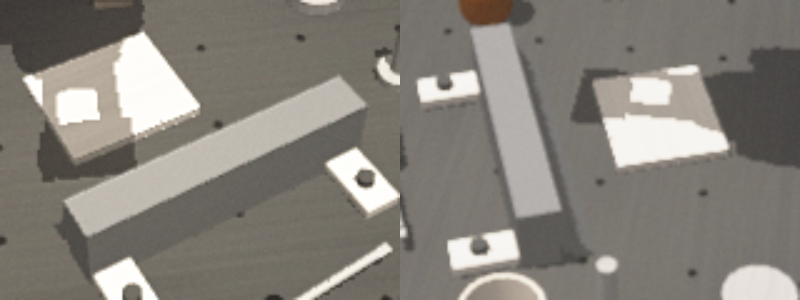

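The crop confirms the bare aluminium plate, plain face up and partly in the gripper's shadow, with the stop behind it. I can read the corners from both views.

```bash
cat > h.py <<'E'
import numpy as np
def ray(n,px,z):
    c=np.load(f'pics/{n}.npz');o=-c['R'].T@c['t']
    d=(np.c_[np.array(px),np.ones(len(px))]@np.linalg.inv(c['intrinsics']).T)@c['R']
    return o+d*((z-o[2])/d[:,2])[:,None]
E
python3 - <<'E'
from h import *
np.set_printoptions(precision=4,suppress=True)
o=np.array([255,220]);q=np.array([610-400-400*0,210])
S=lambda l:np.array(l)/2.5+[255,220]
D=lambda l:(np.array(l)-[400,0])/2.5+[210,210]
for n,f,P,T in [('scene0',S,[(25,76),(143,34),(199,105),(77,158)],[(65,203),(340,78),(92,233),(367,104)]),('side0',D,[(593,80),(697,67),(728,148),(617,164)],[(508,24),(560,212),(472,30),(517,218)])]:
    p=ray(n,f(P),.008);t=ray(n,f(T),.05)
    print(n);print(p,p.mean(0),np.linalg.norm(p-np.roll(p,1,0),axis=1))
    print(t,np.linalg.norm(t[0]-t[1]),(t[0]+t[1])/2)
    e=t[0]-t[1];print('yaw',np.arctan2(e[1],e[0])-np.pi/2)
for n,d in [('scene0',[(204.5,285),(234,322),(440,259),(381,212),(420,222)]),('side0',[(294,192),(243,194),(251,333),(354,327),(293,315)])]:
    print(ray(n,d,.0)[[0]],ray(n,d,.036)[:1],ray(n,d,.06)[1:2],ray(n,d,.045)[2:3],ray(n,d,.012)[3:4],ray(n,d,.07)[4:])
E
```

```text
scene0
[[ 0.5212 -0.0526  0.008 ]
 [ 0.4909  0.0348  0.008 ]
 [ 0.5656  0.0642  0.008 ]
 [ 0.6003 -0.0224  0.008 ]] [0.5445 0.006  0.008 ] [0.0847 0.0925 0.0802 0.0933]
[[ 0.6675 -0.0323  0.05  ]
 [ 0.5926  0.1516  0.05  ]
 [ 0.6907 -0.0187  0.05  ]
 [ 0.6171  0.1629  0.05  ]] 0.1986474792549333 [0.63   0.0597 0.05  ]
yaw -2.755040292065907
side0
[[ 0.5943 -0.0252  0.008 ]
 [ 0.5162 -0.0528  0.008 ]
 [ 0.4839  0.0341  0.008 ]
 [ 0.5621  0.0626  0.008 ]] [0.5391 0.0046 0.008 ] [0.0935 0.0829 0.0927 0.0832]
[[ 0.6606 -0.0322  0.05  ]
 [ 0.586   0.1531  0.05  ]
 [ 0.6859 -0.021   0.05  ]
 [ 0.6126  0.1624  0.05  ]] 0.19974287103456717 [0.6233 0.0604 0.05  ]
yaw -2.7586711486208184
[[ 0.5784 -0.1559  0.    ]] [[ 0.609  -0.1476  0.036 ]] [[ 0.7011 -0.0986  0.06  ]] [[0.616 0.227 0.045]] [[0.455 0.172 0.012]] [[0.5523 0.2095 0.07  ]]
[[ 0.6084 -0.1994  0.    ]] [[ 0.6006 -0.1508  0.036 ]] [[ 0.6944 -0.0959  0.06  ]] [[0.6073 0.232  0.045 ]] [[0.4508 0.1698 0.012 ]] [[0.5457 0.2081 0.07  ]]
```

The two views agree, with plate sides of about 83 x 93 mm and a stop length of about 199 mm.
- **Stop:** yaw 0.386 rad, toe at about (0.606, 0.052).
- **Plate:** yaw about 0.355 rad, in the stop frame at x=-0.077, y=-0.019.

Next I turn the tool so its x points along the stop's x, half-close the fingers to get two contact points, and move behind the near edge.

```bash
python3 -m handwheel '[[0,0,0,0,0,0.12],[0,0,0,0,0,0.12],[0,0,0,0,0,0.12],[0,0,0,0,0,0.12],[0,0,0,0,0,0.12]]' 0.5 >/dev/null
python3 -m handwheel '[[0,0,0,0,0,0.12],[0,0,0,0,0,0.12],[0,0,0,0,0,0.12],[0,0,0,0,0,0.12],[0,0,0,0,0,0.105]]'
python3 -m handwheel '[[-2.85,-0.73,0,0,0,0],[-2.85,-0.73,0,0,0,0],[-2.85,-0.73,0,0,0,0],[-2.85,-0.73,0,0,0,0],[-2.85,-0.73,0,0,0,0]]' >/dev/null
python3 -m handwheel '[[0,0,3,0,0,0],[0,0,3,0,0,0],[0,0,3,0,0,0],[0,0,3,0,0,0],[0,0,3,0,0,0]]'
python3 -m handwheel '[[0,0,0,0,0,0],[0,0,0,0,0,0]]'
python3 - <<'E'
from rig import *
import cv2,numpy as np
im=[]
for n in ['scene','side']:
    c=read_camera(n);np.savez(f'pics/{n}1.npz',**c);im.append(c['pixels'])
cv2.imwrite('pics/v1.png',np.hstack([im[0][170:370,180:440],im[1][110:310,200:460]]))
E
```

```text
time: 0.93
tcp_pos: [0.6247, 0.0, 0.2141]
tool_rot: [[0.929, 0.371, -0.001], [0.371, -0.929, 0.0], [-0.001, -0.0, -1.0]]
force: [-1.5, -0.4, 0.1]
width: 0.046
grasp_force: 0.0
time: 1.77
tcp_pos: [0.479, -0.0198, 0.0634]
tool_rot: [[0.927, 0.376, 0.0], [0.376, -0.927, -0.0], [0.0, 0.0, -1.0]]
force: [0.4, -0.3, 0.1]
width: 0.0458
grasp_force: 0.0
time: 1.93
tcp_pos: [0.4779, -0.0197, 0.0637]
tool_rot: [[0.926, 0.376, -0.004], [0.376, -0.927, 0.0], [-0.004, -0.002, -1.0]]
force: [1.2, 1.0, 0.6]
width: 0.0457
grasp_force: 0.0
```

View pics/v1.png

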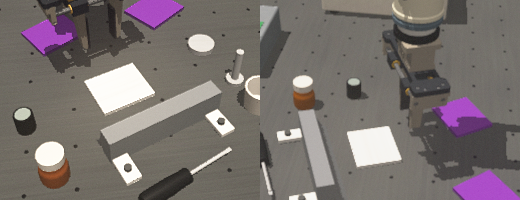

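The view is clear. The fingers stand behind the near edge, and a purple look-alike lies close behind them. I measure the plate and the purple corners by mask.

Run:
```python
from h import *
import cv2
np.set_printoptions(precision=4,suppress=True)
ex=np.array([.9265,.3764]);ey=np.array([-.3764,.9265]);toe=np.array([.606,.0517])
for n in ['scene','side']:
    b=np.load(f'pics/{n}1.npz')['pixels']; h=cv2.cvtColor(b,cv2.COLOR_BGR2HSV)
    for k,m,z in [('plate',(h[...,2]>200)&(h[...,1]<40),.008),('purple',(h[...,0]>135)&(h[...,0]<160)&(h[...,1]>150),.004)]:
        for c in cv2.findContours(m.astype(np.uint8),0,2)[0]:
            if cv2.contourArea(c)<700: continue
            q=cv2.boxPoints(cv2.minAreaRect(c)) if 0 else cv2.approxPolyDP(c,6,True)[:,0].astype(float)
            p=ray(n+'1',q,z)[:,:2]; 
            if p[:,0].max()>.8 or len(p)>6: continue
            r=cv2.minAreaRect(ray(n+'1',c[:,0].astype(float),z)[:,:2].astype(np.float32)*1000)
            print(n,k,'rect',r,'stopframe',np.c_[(p-toe)@ex,(p-toe)@ey].tolist() if k=='purple' else ((np.array(r[0])/1000-toe)@ex,(np.array(r[0])/1000-toe)@ey))
```

```text
scene plate rect ((543.88232421875, 4.907634735107422), (84.99497985839844, 96.36927795410156), 20.534730911254883) stopframe (np.float64(-0.07516467289703363), np.float64(-0.0199720332538605))
scene purple rect ((381.3861999511719, -119.96949768066406), (83.05386352539062, 74.3919677734375), 33.4131965637207) stopframe [[-0.25385106616417336, -0.03280224992059498], [-0.2621746619143889, -0.05914974617996305], [-0.3157766688159738, -0.057052875994837], [-0.3059343885903871, -0.11586069663000884], [-0.2266436211497866, -0.10195783460954584]]
scene purple rect ((327.05084228515625, 101.60360717773438), (83.63069915771484, 95.05472564697266), 39.77716064453125) stopframe [[-0.289501215121588, 0.1843432715795456], [-0.2655618634007011, 0.09563735800293079], [-0.1866697015848612, 0.11922731039052467], [-0.2136161747092014, 0.20524379845487262]]
side plate rect ((617.3765869140625, 202.71121215820312), (58.22881317138672, 57.46494674682617), 8.370924949645996) stopframe (np.float64(0.06738102803222658), np.float64(0.13562974075012207))
side plate rect ((540.0087280273438, 4.085563659667969), (84.64659881591797, 97.51066589355469), 20.691242218017578) stopframe (np.float64(-0.07906298732116694), np.float64(-0.01927566049880984))
side purple rect ((325.4855041503906, 97.59880828857422), (82.90438842773438, 96.23863983154297), 40.032386779785156) stopframe [[-0.26590706460558117, 0.09195107534331855], [-0.18952580860993568, 0.11865559428001783], [-0.21996953798533664, 0.2036118595756366], [-0.2954877266695453, 0.17988333488053765]]
```

```bash
python3 -m handwheel '[[0,0,2,0,0,0],[0,0,2,0,0,0],[0,0,1.5,0,0,0],[0,0,0.4,0,0,0],[0,0,0.2,0,0,0]]' >/dev/null
python3 -m handwheel '[[0,0,0,0,0,0],[0,0,0,0,0,0],[0,0,0,0,0,0]]'
python3 -m handwheel '[[0.6,0,0,0,0,0],[0.6,0,0,0,0,0],[0.6,0,0,0,0,0],[0.6,0,0,0,0,0],[0.6,0,0,0,0,0]]'
python3 -m handwheel '[[0.6,0,0,0,0,0],[0.4,0,0,0,0,0],[0.4,0,0,0,0,0],[0.4,0,0,0,0,0],[0.2,0,0,0,0,0]]'
```

```text
time: 2.7
tcp_pos: [0.4802, -0.0199, 0.0047]
tool_rot: [[0.927, 0.376, 0.002], [0.376, -0.927, -0.0], [0.002, 0.001, -1.0]]
force: [-0.4, -0.3, 0.2]
width: 0.0459
grasp_force: 0.0
time: 3.12
tcp_pos: [0.5077, -0.0082, 0.0036]
tool_rot: [[0.926, 0.376, -0.0], [0.376, -0.926, 0.0], [-0.0, -0.0, -1.0]]
force: [-1.1, -1.2, 0.9]
width: 0.0459
grasp_force: 0.5
time: 3.53
tcp_pos: [0.5256, -0.0009, 0.0034]
tool_rot: [[0.926, 0.376, -0.001], [0.376, -0.926, -0.0], [-0.001, -0.0, -1.0]]
force: [-2.4, -0.9, 0.5]
width: 0.046
grasp_force: 1.5
```

```bash
python3 -m handwheel '[[0.2,0,0.1,0,0,0],[0.2,0,0,0,0,0],[0.2,0,0.05,0,0,0],[0.2,0,0,0,0,0],[0.2,0,0,0,0,0]]'
python3 -m handwheel '[[0.25,0,0,0,0,0],[0.25,0,0,0,0,0],[0.25,0,0,0,0,0],[0.25,0,0,0,0,0],[0.25,0,0,0,0,0]]'
python3 - <<'E'
from rig import *
import cv2,numpy as np
im=[]
for n in ['scene','side']:
    c=read_camera(n);im.append(c['pixels'])
cv2.imwrite('pics/v2.png',cv2.resize(np.hstack([im[0][180:360,220:430],im[1][160:340,200:410]]),(800,342)))
E
```

```text
time: 3.95
tcp_pos: [0.5349, 0.0028, 0.002]
tool_rot: [[0.927, 0.376, -0.0], [0.376, -0.927, 0.0], [-0.0, -0.0, -1.0]]
force: [-1.8, -0.9, -0.3]
width: 0.0458
grasp_force: 1.0
time: 4.37
tcp_pos: [0.5461, 0.0075, 0.0019]
tool_rot: [[0.926, 0.376, -0.001], [0.376, -0.926, -0.0], [-0.001, -0.0, -1.0]]
force: [-3.9, -1.8, -1.5]
width: 0.0459
grasp_force: 2.0
```

View pics/v2.png

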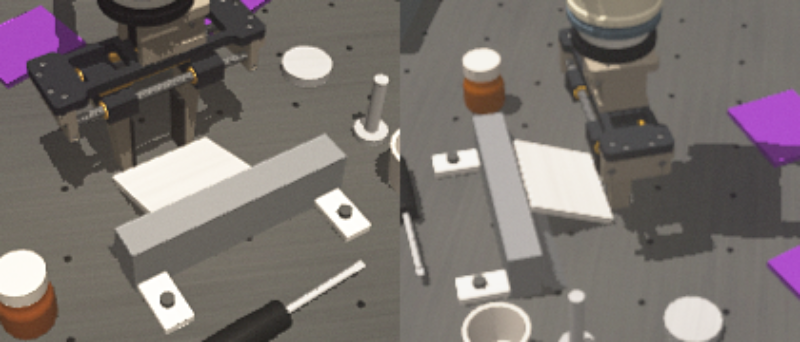

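The plate's far edge is riding up the stop evenly, with the fingers behind the near edge. I keep pushing.

```bash
python3 -m handwheel '[[0.3,0,0,0,0,0],[0.3,0,0,0,0,0],[0.3,0,0,0,0,0],[0.3,0,0,0,0,0],[0.3,0,0,0,0,0]]' | grep -E "pos|force"
python3 -m handwheel '[[0.3,0,0,0,0,0],[0.3,0,0,0,0,0],[0.3,0,0,0,0,0],[0.3,0,0,0,0,0],[0.3,0,0,0,0,0]]'| grep -E "pos|force"
python3 -m handwheel '[[0.2,0,0,0,0,0],[0.2,0,0,0,0,0],[0.2,0,0,0,0,0],[0.2,0,0,0,0,0],[0.2,0,0,0,0,0]]'| grep -E "pos|force"
```

```text
tcp_pos: [0.5615, 0.0133, 0.0024]
force: [-0.5, -1.1, -0.7]
grasp_force: 0.5
tcp_pos: [0.5745, 0.0189, 0.0021]
force: [-0.4, 0.6, -0.5]
grasp_force: 0.6
tcp_pos: [0.5836, 0.0226, 0.0021]
force: [-1.1, -0.8, -1.0]
grasp_force: 0.6
```

```bash
python3 -m handwheel '[[0.15,0,0,0,0,0],[0.15,0,0,0,0,0],[0.15,0,0,0,0,0],[0.15,0,0,0,0,0],[0.15,0,0,0,0,0]]' | grep -E "pos|force"
python3 -m handwheel '[[0.1,0,0,0,0,0],[0.1,0,0,0,0,0],[0.1,0,0,0,0,0],[0,0,0,0,0,0]]' | grep -E "pos|force"
python3 - <<'E'
from rig import *
import cv2,numpy as np
im=[]
for n in ['scene','side']:
    c=read_camera(n);im.append(c['pixels'])
cv2.imwrite('pics/v3.png',cv2.resize(np.hstack([im[0][180:360,220:430],im[1][160:340,200:410]]),(800,342)))
E
```

```text
tcp_pos: [0.5905, 0.0254, 0.0021]
force: [-0.9, -0.1, -1.0]
grasp_force: 0.6
tcp_pos: [0.5935, 0.0266, 0.0021]
force: [-0.3, -0.5, -0.8]
grasp_force: 0.4
```

View pics/v3.png

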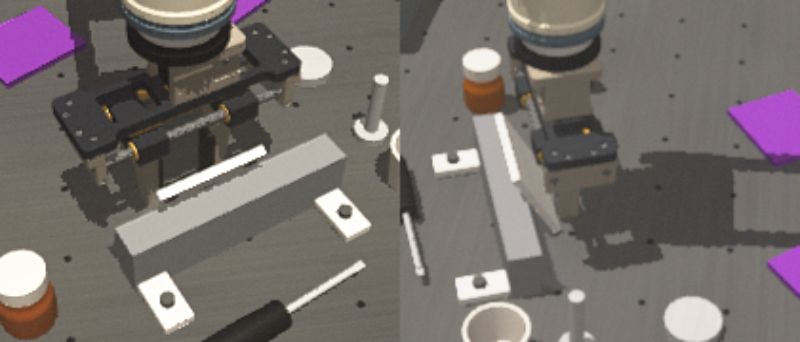

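The plate stands nearly home, with its upper edge above the stop top. I push on until the force rises.

```bash
for i in 1; do python3 -m handwheel '[[0.1,0,0,0,0,0],[0.1,0,0,0,0,0],[0,0,0,0,0,0]]' | grep -E "pos|force"; done
python3 -m handwheel '[[0.1,0,0,0,0,0],[0.1,0,0,0,0,0],[0,0,0,0,0,0]]' | grep -E "pos|force"
```

```text
tcp_pos: [0.5952, 0.0273, 0.0021]
force: [-1.3, -0.2, -0.2]
grasp_force: 0.5
tcp_pos: [0.5958, 0.0277, 0.0019]
force: [-4.9, -2.8, 2.4]
grasp_force: 2.7
```

```bash
python3 -m handwheel '[[0.1,0,0,0,0,0],[0.1,0,0,0,0,0],[0,0,0,0,0,0]]' | grep -E "pos|force"
python3 -m handwheel '[[0.1,0,0,0,0,0],[0.05,0,0,0,0,0],[0,0,0,0,0,0]]' | grep -E "pos|force"
```

```text
tcp_pos: [0.596, 0.028, 0.0016]
force: [-8.2, -5.1, 5.6]
grasp_force: 5.0
tcp_pos: [0.5961, 0.0282, 0.0013]
force: [-11.0, -6.1, 6.1]
grasp_force: 6.8
```

It is home at about 12 N. I back off, rise, and check that it still leans.

```bash
python3 -m handwheel '[[-0.3,0,0,0,0,0],[-0.5,0,0,0,0,0],[-1.2,0,0,0,0,0],[-1.5,0,0,0,0,0],[-1.5,0,0,0,0,0]]' >/dev/null
python3 -m handwheel '[[0,0,-2.6,0,0,0],[0,0,-2.6,0,0,0],[0,0,-2.6,0,0,0],[0,0,-2.6,0,0,0],[0,0,-2.6,0,0,0]]' >/dev/null
python3 -m handwheel '[[0,0,0,0,0,0],[0,0,0,0,0,0]]' | grep -E "time|pos|force"
python3 - <<'E'
from rig import *
import cv2,numpy as np
im=[]
for n in ['scene','side']:
    c=read_camera(n);np.savez(f'pics/{n}4.npz',**c);im.append(c['pixels'])
cv2.imwrite('pics/v4.png',cv2.resize(np.hstack([im[0][180:360,220:430],im[1][160:340,200:410]]),(800,342)))
E
```

```text
time: 8.57
tcp_pos: [0.5556, 0.0106, 0.1339]
force: [0.1, 0.0, -0.4]
grasp_force: 0.0
```

View pics/v4.png

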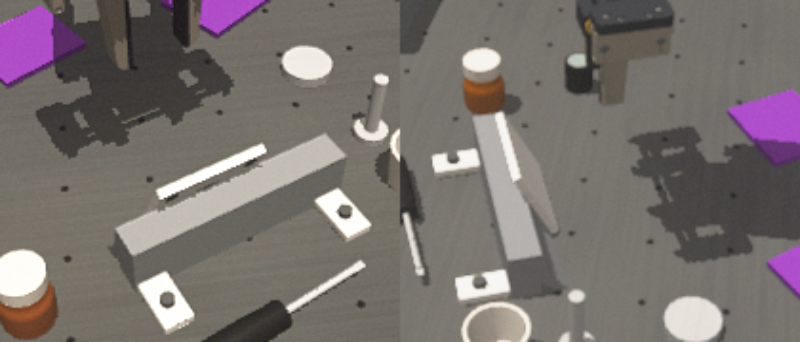

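The plate leans on the stop, square to it, with its top edge in the crop from (160,193) to (265,150). I move the fingers over and behind it at height.

```bash
python3 -m handwheel '[[2.45,0,0,0,0,0],[2.45,0,0,0,0,0],[2.45,0,0,0,0,0],[2.45,0,0,0,0,0],[2.45,0,0,0,0,0]]' >/dev/null
python3 -m handwheel '[[0,0,0,0,0,0],[0,0,0,0,0,0],[0,0,0,0,0,0]]' | grep -E "pos|force"
python3 - <<'E'
from h import *
ex=np.array([.9265,.3764]);ey=np.array([-.3764,.9265]);toe=np.array([.606,.0517])
from rig import observe
t=np.array(observe()['tcp_pos'])[:2]-toe;print('tcp',t@ex,t@ey)
for n,q in [('scene4',np.array([(160,193),(265,150),(168,198),(268,155)])*.525+[220,180]),('side4',(np.array([(493,116),(503,113),(511,180),(522,177)])-[400,0])*.525+[200,160])]:
    p=ray(n,q,.078)[:,:2]-toe;print(n,np.c_[p@ex,p@ey].round(4).tolist())
E
```

```text
tcp_pos: [0.6658, 0.0564, 0.1304]
force: [0.5, 0.2, 0.7]
grasp_force: 0.0
tcp 0.05718597740359726 -0.018208827510205954
scene4 [[0.0301, -0.0645], [0.0334, 0.0282], [0.0374, -0.0616], [0.0391, 0.0273]]
side4 [[0.0318, -0.0622], [0.0218, -0.0645], [0.0313, 0.0301], [0.0211, 0.0285]]
```

Both views agree: the upper edge is at x≤0.037 and centred at y=-0.018, while the finger rear faces are at 0.047. I go down behind it and push back slowly.

```bash
python3 -m handwheel '[[0,0,1.5,0,0,0],[0,0,1.5,0,0,0],[0,0,1.5,0,0,0],[0,0,1.2,0,0,0],[0,0,0.7,0,0,0]]' >/dev/null
python3 -m handwheel '[[0,0,0,0,0,0],[0,0,0,0,0,0]]' | grep -E "pos|force"
python3 -m handwheel '[[-0.3,0,0,0,0,0],[-0.3,0,0,0,0,0],[-0.3,0,0,0,0,0],[-0.3,0,0,0,0,0],[-0.3,0,0,0,0,0]]' | grep -E "pos|force"
python3 -m handwheel '[[-0.2,0,0,0,0,0],[-0.2,0,0,0,0,0],[-0.2,0,0,0,0,0],[-0.2,0,0,0,0,0],[-0.2,0,0,0,0,0]]' | grep -E "pos|force"
```

```text
tcp_pos: [0.6669, 0.0564, 0.068]
force: [-0.3, 1.1, -0.0]
grasp_force: 0.0
tcp_pos: [0.6532, 0.0508, 0.0685]
force: [-0.5, -0.1, -0.0]
grasp_force: 0.0
tcp_pos: [0.644, 0.0471, 0.0681]
force: [0.4, 1.3, -0.0]
grasp_force: 0.1
```

```bash
python3 -m handwheel '[[-0.25,0,0,0,0,0],[-0.25,0,0,0,0,0],[-0.25,0,0,0,0,0],[-0.25,0,0,0,0,0],[-0.25,0,0,0,0,0]]' | grep -E "pos|force"
python3 -m handwheel '[[-0.25,0,0,0,0,0],[-0.25,0,0,0,0,0],[-0.25,0,0,0,0,0],[-0.25,0,0,0,0,0],[-0.25,0,0,0,0,0]]' | grep -E "pos|force"
python3 - <<'E'
from rig import *
import cv2,numpy as np
im=[]
for n in ['scene','side']:
    c=read_camera(n);im.append(c['pixels'])
cv2.imwrite('pics/v5.png',cv2.resize(np.hstack([im[0][180:360,220:430],im[1][160:340,200:410]]),(800,342)))
E
```

```text
tcp_pos: [0.6323, 0.0424, 0.0681]
force: [-0.3, -0.4, 0.0]
grasp_force: 0.0
tcp_pos: [0.6207, 0.0377, 0.0681]
force: [-0.1, 0.1, -0.3]
grasp_force: 0.0
```

View pics/v5.png

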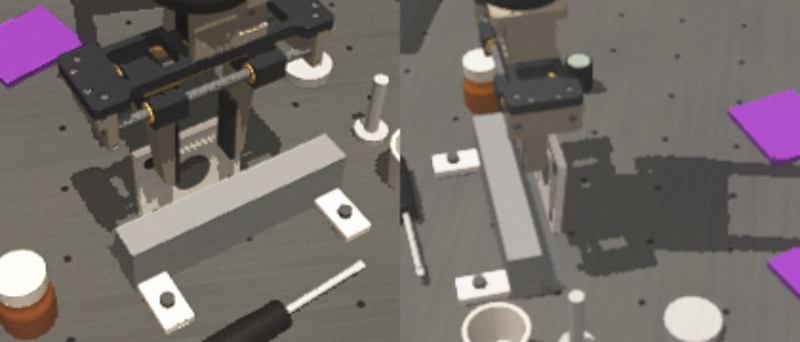

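The plate is about upright, the fingers are on the socket face, and the seat and sockets are visible. I push a little further so it falls.

```bash
python3 -m handwheel '[[-0.25,0,0,0,0,0],[-0.25,0,0,0,0,0],[-0.25,0,0,0,0,0],[-0.25,0,0,0,0,0],[-0.25,0,0,0,0,0]]' | grep -E "pos|force"
python3 -m handwheel '[[-0.25,0,0,0,0,0],[-0.25,0,0,0,0,0],[-0.2,0,0,0,0,0],[0,0,0,0,0,0],[0,0,0,0,0,0]]' | grep -E "pos|force"
python3 -m handwheel '[[0,0,-1.5,0,0,0],[0,0,-2.5,0,0,0],[0,0,-2.5,0,0,0],[0,0,-2.5,0,0,0],[0,0,-2.5,0,0,0]]' | grep -E "pos|force"
python3 -m handwheel '[[3,0,0,0,0,0],[3,0,0,0,0,0],[3,0,0,0,0,0],[0,0,0,0,0,0],[0,0,0,0,0,0]]' | grep -E "time|pos|force"
python3 - <<'E'
from rig import *
import cv2,numpy as np
im=[]
for n in ['scene','side']:
    c=read_camera(n);np.savez(f'pics/{n}6.npz',**c);im.append(c['pixels'])
cv2.imwrite('pics/v6.png',np.hstack([cv2.resize(i[120:360,180:460],(400,342)) for i in im]))
E
```

```text
tcp_pos: [0.6091, 0.033, 0.0681]
force: [-0.4, 0.0, -0.5]
grasp_force: 0.0
tcp_pos: [0.6029, 0.0304, 0.0681]
force: [0.7, 0.8, 0.2]
grasp_force: 0.0
tcp_pos: [0.6029, 0.0305, 0.1842]
force: [0.2, -0.3, 0.0]
grasp_force: 0.0
time: 13.35
tcp_pos: [0.6868, 0.0648, 0.1825]
force: [-0.4, -0.7, -0.2]
grasp_force: 0.0
```

View pics/v6.png

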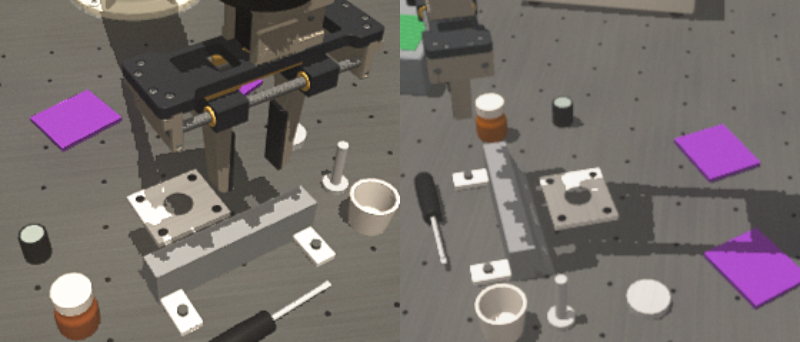

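The plate lies socket face up in front of the stop, with its seat at crop (178,205) in the scene view and (577,196) in the side view. The bystanders look untouched. I check its position and then hand in.

Run:
```python
from h import *
ex=np.array([.9265,.3764]);ey=np.array([-.3764,.9265]);toe=np.array([.606,.0517])
ok=[]
for n,l in [('scene6',[(178,205),(128,200),(192,171),(231,211),(165,240)]),('side6',[(177,196),(141,180),(200,169),(217,213),(150,225)])]:
    p=ray(n,np.array(l)*.7+[180,120],.008)[:,:2]; q=p-toe
    print(n,np.c_[q@ex,q@ey].round(3).tolist(),np.linalg.norm(p[1:]-np.roll(p[1:],1,0),axis=1).round(3))
    ok.append(-.16<q[0]@ex<-.03)
if all(ok):
    from rig import sign_off; print(sign_off())
```

```text
scene6 [[-0.056, -0.019], [-0.093, -0.067], [-0.097, 0.023], [-0.016, 0.03], [-0.016, -0.057]] [0.077 0.091 0.082 0.088]
side6 [[-0.061, -0.018], [-0.021, -0.059], [-0.105, -0.063], [-0.103, 0.025], [-0.015, 0.026]] [0.086 0.083 0.088 0.088]
the job is handed in; nothing more can be done
None
```

The plate was turned over against the stop and lies flat, socket face up, about 58 mm in front of the toe; I saw no bystander moved, and the job is handed in (no verdict came back).

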